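# Close the vaccine cool box and hold its docking pin open

## Robot

A 6-joint arm with a two-finger parallel gripper is mounted at the origin on the work surface. World frame = base frame: x ahead of the robot, y to its left, z up, the work surface at z = 0. Lengths are in mm, angles in degrees, forces in N, time in s.
With the tool pointing down it reaches from about 300 to 875 mm from the base axis. Payload 4.2 kg.
Tool frame: the origin (TCP) lies on the centre line of the jaws, within the pads' length; the fingertips stand 11 mm ahead of it and the grasp point (between the pads) lies 8 mm behind it; x points along the fingers, y is the direction in which the jaws open and shut, and the axes are right-handed (so a half turn about x gives the same grasp; the last joint's range is limited). The gripper opens to 85 mm and grips with 20 to 120 N. Pads are 22 mm wide; open, the fingers measure 114 mm over their backs; the gripper's body (76 mm by 85 mm) begins 54 mm behind the grasp point. The pads swing forward as they close: fully open they stand 13 mm farther back than shut.
Start: joints at [-73.854, 18.312, 89.639, -0, 72.044, -1.146], TCP at [170.915, -549.025, 242.338] pointing down, gripper open.
Joint ranges: [-177.97, 177.97], [-48.28, 115.42], [12.27, 149.76], [-77.06, 257.06], [2.81, 150.46], [-146.56, 146.56]. Speed limits (degrees/s): [147.25, 147.25, 180, 180, 180, 180].

## Interface

Orientations are given as [roll, pitch, yaw] about the fixed x, y, z axes, in that order (R = Rz(yaw) Ry(pitch) Rx(roll)).
In Python, from cell import robot gives the robot as it stands. The module is installed in compiled form; this text tells all that it offers.
- The arm moves only by the tool move_arm, never from a script. Its argument "series" is a list that holds one entry, the list of rows, each a list of 6 numbers: the shift along the tool's x, y, z in m, then the turn, a rotation vector about the tool's x, y, z in rad. A call has 1 to 20 rows; each row is the pose to reach, as a shift and turn from the pose commanded when the call began, along the tool's axes at that moment; what a row does not reach only later rows make up. A row lasts 1/12 s, in which the tool goes at most 41.7 mm and 7.16 degrees, less where a joint would pass 70% of its speed; a pose out of reach is approached as far as the arm can. A call with a gripper value outside its range is refused whole. "jaw" is the finger opening in m, from 0 to 0.0854, set as the call begins (left out, the last holds). The fingers move at their own pace and stop on an object; "force" is the grip in N (left out, the last holds). Time passes only in rows, so rows that repeat a pose let the fingers close. It gives the time, the measured TCP pose, the force and the opening at its end, in the units of the state.
- robot.state(): the state, without advancing time (a new reading comes with each control period).
- robot.capture(name): name is "scene" or "top"; returns a dict with "frame" (400x640x3 uint8, blue, green, red), "depth" (400x640 float32, mm along the optical axis (not along the pixel's ray), 0 where there is no reading), "fx", "fy", "cx", "cy" (pixels), "pose" (4x4, takes a point from camera to world coordinates). Camera axes: x right, y up, looking along -z (the intrinsics and any distortion apply to the point x, -y, -z); pixel columns grow to the right and rows downward; lengths in mm; the calibration is good to about 2 mm. A picture is of the moment at which its call begins.
- robot.close_job(): hands the job in, once; it reports no verdict.
The state is a dict: "time_s": time; "qpos": joint angles; "joint_velocities": joint speeds; "joint_torque": joint torques, N m; "ee_pos": TCP position; "tcp_rot": TCP orientation; "contact_force": force on the tool from outside, world axes, zero at the start; "torque": the same for the moment, N m; "finger_gap": finger opening in mm.
Only numpy, scipy, OpenCV 4.12 (cv2) and the standard library are available. Lean on these libraries where they do the work, as an engineer would, in place of code of your own. Each camera call takes 0.05 s, during which the arm holds its last target.

## Task

The vaccine cool box is about to be slid out of its cradle on the treatment-room worktop by a colleague: first lower its hinged lid gently until it lies fully closed, then pull the black knob of the cradle's sprung locking pin straight up as far as it goes, so the pin stands clear of the hole in the box's foot plate. Finish while still holding the knob up, so that the colleague can slide the box away, and leave everything else on the worktop where it stands.

Things in the scene. Friction and masses are not known exactly. Their poses are not given: they have to be found in the camera images.
- dock: fixed cradle with the white cool box in it, one unit. Origin on the worktop under the box's centre; x from the box's front to its hinge side, y along its width, z up. Box: x -95 to 95 mm, y -125 to 125 mm, rim 144 mm above the worktop; folded carrying handle out to x -110, y +-136 mm. Cradle plate 240 (x) by 290 (y) mm, 6 mm thick, guide rails 28 mm high along its long sides
- lid_hinge (a point): middle of the lid's hinge line, on the box's rear rim, 144 mm above the worktop, at x +97 mm in the dock's frame; axes as the dock's (the hinge line runs along y). Does not move
- lid_edge (a point): middle of the lid's free edge, on its upper (outer) face; moves with the lid. Frame: x lies along the lid from free edge to hinge, z is the lid's outward normal (up when closed). From the hinge point it is 194 mm along the lid and 24.5 mm outwards
- lid (a joint): opening angle of the white lid, rad: 0 closed flat on the rim, 1.57 upright; starts at 0.9 to 1.2. Slab 194 mm from hinge to free edge, 256 mm wide, 24 mm thick, lower face level with the hinge line when closed; a 70 mm wide lip stands out 11 mm at the middle of the free edge. A stiff friction hinge keeps it where it is left; 1 to 3.5 N at the free edge pushes it down; no catch
- knob (a point): centre of the round black knob on top of the locking pin, 30 mm diameter and 22 mm tall, free all round, axis upright; 93 mm above the worktop when the pin is seated (top 104 mm, underside 82 mm; below it a 13 mm thick neck, then the barrel). Rises with the pin
- locking_pin (a joint): how far the locking pin is pulled up, in m: 0 seated (pin 7 mm deep in the foot plate's hole), 0.016 against its stop. A spring pulls it back down: 5 N when seated, 11 N at the stop; it snaps back when let go
- pin_tip (a point): lower end of the 9 mm steel pin, on its axis; rises with the pin
- seat_hole (a point): mouth of the hole in the tongue of the box's steel foot plate, under the pin, 14 mm above the worktop, at x 0, y -225 mm in the dock's frame. Above it stands the steel bridge that carries the pin: 82 mm (x) by 52 mm (y), top 48 mm above the worktop, with nut and barrel up to 74 mm. Does not move
- amber_bottle: bystander: closed brown glass bottle, 56 mm diameter, 110 mm tall, beyond the locking pin as seen from the box; origin under its centre
- tumbler: bystander: empty drinking glass, 68 mm diameter, 115 mm tall, in front of the locking pin and away from the box; origin under its centre
- tray: bystander: low steel tray 70 by 170 by 22 mm with two capped syringes, in front of the box; origin under its centre
- tape_roll: bystander: roll of white tape lying flat, 68 mm diameter, 25 mm tall, in front of the cradle between box and locking pin; origin under its centre
- syringe_carton: bystander: white carton 60 by 120 by 80 mm with a blue band, left of the box; origin under its centre
- forceps_jar: bystander: steel jar 64 mm diameter, 120 mm tall, with forceps standing in it to 190 mm, at the robot's right; origin under its centre
- sanitiser: bystander: clear bottle 64 mm diameter, 170 mm tall, at the robot's right; origin under its centre

How it is judged (in metres and radians):
On the way, in this order (a step that is already met when the one before it is completed fails the run):
1. the cool box's lid is fully closed, the locking pin still seated (value of joint lid below 0.04 rad and value of joint locking_pin below 0.004 m), for 0.2 s.
2. with the lid closed, the fingers have pulled the locking pin fully up (value of joint lid below 0.04 rad and value of joint locking_pin above 0.013 m and contact force between the fingers and locking_pin above 3 N), for 0.2 s.
At the end, for the whole second after the job is handed in: the lid lies closed (within 0.04 rad, 8 mm at its edge) and the fingers hold the knob (more than 3 N on it) with the pin pulled up at least 13 of its 16 mm, its tip more than 4 mm clear above the hole, all through the last second (all of step 2 and z of pin_tip in the frame of seat_hole above 0.004 m); the arm keeps its last pose, push and grip.
It fails at once if the lid is slammed: it comes down on the rim faster than 2.5 rad/s (value of joint lid below 0.2 rad and velocity of joint lid below -2.5 rad/s).
It fails at once if a bystander is displaced by more than 40 mm or tipped over (distance of any of amber_bottle, tumbler, tray, tape_roll, syringe_carton, forceps_jar, sanitiser from where it was at the start of the episode above 0.04 m or angle between any of amber_bottle, tumbler, forceps_jar, sanitiser's own z axis and vertical above 0.6 rad).
It also fails if it takes over 45 s, if anything falls off the work surface, if the arm or the gripper's body presses on something with over 40 N, if the wrist force passes 120 N, or if a joint passes its speed limit or range.

## Working session

There is one attempt and no reset: what is moved stays moved. The work goes in short steps, Python scripts to look and compute and a tool call to move; the robot and the scene stay as the last step left them, time stands still between calls to the robot, and variables do not carry over. Pictures are saved under pics/ and viewed, and the job is handed in when it is done.

Besides the shell and the picture viewer there is one more tool, called by a JSON object that holds its "op" and its "data". move_arm: Moves the arm, as the interface text tells. Its arguments: {"type":"object","properties":{"series":{"type":"array"},"jaw":{"type":"number"},"force":{"type":"number"}},"required":["series"]}

```bash
mkdir -p pics
cat > h.py <<'E'
import numpy as np, cv2
from cell import robot
def cap(n,f):
    c=robot.capture(n); cv2.imwrite('pics/'+f+'.png',c['frame']); np.savez('pics/'+f+'.npz',**{k:np.asarray(v) for k,v in c.items()}); return c
def pts(c):
    d=c['depth']; v,u=np.mgrid[0:d.shape[0],0:d.shape[1]]
    X=np.stack([(u-c['cx'])/c['fx']*d,-(v-c['cy'])/c['fy']*d,-d],-1)
    P=X@c['pose'][:3,:3].T+c['pose'][:3,3]; P[d==0]=np.nan; return P
E
python3 - <<'E'
from h import *
print(robot.state())
for n in('scene','top'):
    c=cap(n,n+'0'); print({k:v for k,v in c.items() if k not in('frame','depth')})
E
```

```text
{'time_s': 0.0, 'qpos': array([-7.38542523e+01,  1.83530395e+01,  8.97064448e+01,  9.19056273e-04,
        7.20449346e+01, -1.14595065e+00]), 'joint_velocities': array([ 0.11461665, -0.02669277,  0.0410779 ,  0.02189945, -0.01846716,
        0.03171059]), 'joint_torque': array([-1.11533500e-03, -4.15526712e+01, -2.34157902e+01, -4.73429338e-05,
        8.21570051e-03, -2.13938426e-05]), 'ee_pos': array([ 170.78805265, -548.56915985,  241.46796758]), 'tcp_rot': array([-91.62539159,  89.8955774 , 105.66602267]), 'contact_force': array([-1.29872642, -0.63555596,  0.8784231 ]), 'torque': array([0.00805128, 0.10679472, 0.04766676]), 'finger_gap': 85.41806704340193}
{'fx': 443.5985249491894, 'fy': 443.5985249491894, 'cx': 313.6321950196694, 'cy': 199.29221038675936, 'pose': array([[-7.92599785e-01,  4.64214407e-01, -3.95336016e-01,
         5.27268929e+01],
       [-6.09698051e-01, -5.95581119e-01,  5.23021430e-01,
         6.22964221e+02],
       [ 7.33941627e-03,  6.55582272e-01,  7.55088086e-01,
         1.10356111e+03],
       [ 0.00000000e+00,  0.00000000e+00,  0.00000000e+00,
         1.00000000e+00]])}
{'fx': 494.2156363303131, 'fy': 494.2156363303131, 'cx': 323.05563155306055, 'cy': 199.51969256521423, 'pose': array([[-1.21086337e-02,  9.96850978e-01, -7.83677734e-02,
         4.41967977e+02],
       [-9.99920527e-01, -1.23464372e-02, -2.55062285e-03,
        -5.77018015e+01],
       [-3.51015367e-03,  7.83306607e-02,  9.96921254e-01,
         1.66355578e+03],
       [ 0.00000000e+00,  0.00000000e+00,  0.00000000e+00,
         1.00000000e+00]])}
```

View pics/scene0.png

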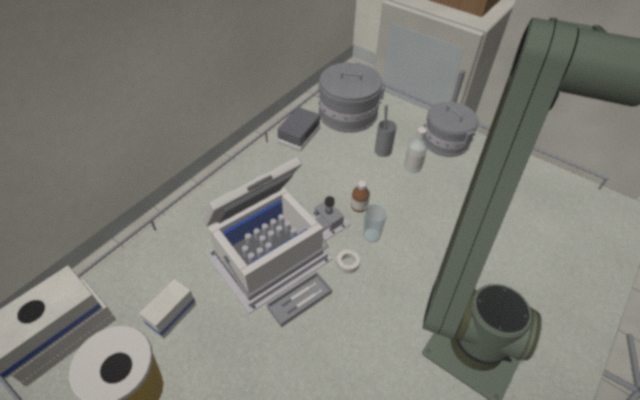

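View pics/top0.png

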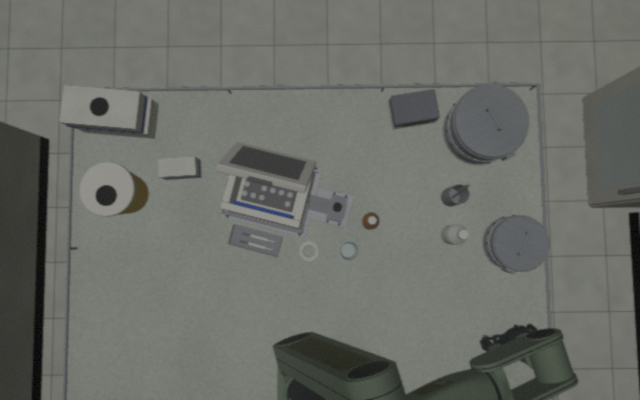

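Run:
```python
from h import *
for n in('scene','top'):
    c=np.load(f'pics/{n}0.npz'); P=pts(c); g=c['frame'].astype(int)
    b=(320,190,345,218) if n=='scene' else (325,195,350,220)
    x0,y0,x1,y1=b
    if n=='scene': x0,y0,x1,y1=318,190,342,216
    m=np.zeros(g.shape[:2],bool); m[y0:y1,x0:x1]=1
    m&=g.max(2)<60
    q=P[m]; print(n,'knob',m.sum(),np.nanmedian(q,0),np.nanmax(q,0),np.nanmin(q,0)); v,u=np.nonzero(m); print(u.mean(),v.mean())
    z=P[...,2]
    for (u,v) in ([(337,208),(371,220),(349,250),(309,251),(256,240),(260,185),(275,155),(235,152),(312,163),(225,172),(310,178),(322,207)] if n=='top' else [(330,201)]): print(u,v,P[v,u].round(0))
c=np.load('pics/top0.npz');s=cv2.resize(c['frame'][130:270,210:390],None,fx=4.4,fy=4.2,interpolation=cv2.INTER_CUBIC);cv2.imwrite('pics/tz.png',cv2.convertScaleAbs(s,alpha=1.4))
c=np.load('pics/scene0.npz');s=cv2.resize(c['frame'][150:330,200:400],None,fx=3.3,fy=3.3,interpolation=cv2.INTER_CUBIC)[:600];cv2.imwrite('pics/sz.png',cv2.convertScaleAbs(s,alpha=1.4))
```

```text
scene knob 46 [535.21554236 -92.96692385 101.12425102] [546.64894761 -82.70515408 106.08052171] [ 525.59730271 -106.05412646   91.54277348]
329.2391304347826 201.45652173913044
330 201 [535. -96. 101.]
top knob 50 [540.3251247  -97.49149499 104.21696788] [553.44191636 -84.94729407 114.49730022] [ 530.70780598 -107.05416992   95.76241897]
336.88 206.68
337 208 [537. -97. 106.]
371 220 [ 498. -203.  111.]
349 250 [ 402. -138.    5.]
309 251 [400.  -4.   4.]
256 240 [439. 173.   0.]
260 185 [617. 150.  72.]
275 155 [694.  89. 193.]
235 152 [697. 202. 233.]
312 163 [671. -22. 173.]
225 172 [627. 214. 316.]
310 178 [613. -18. 272.]
322 207 [546. -50.  19.]
```

View pics/tz.png

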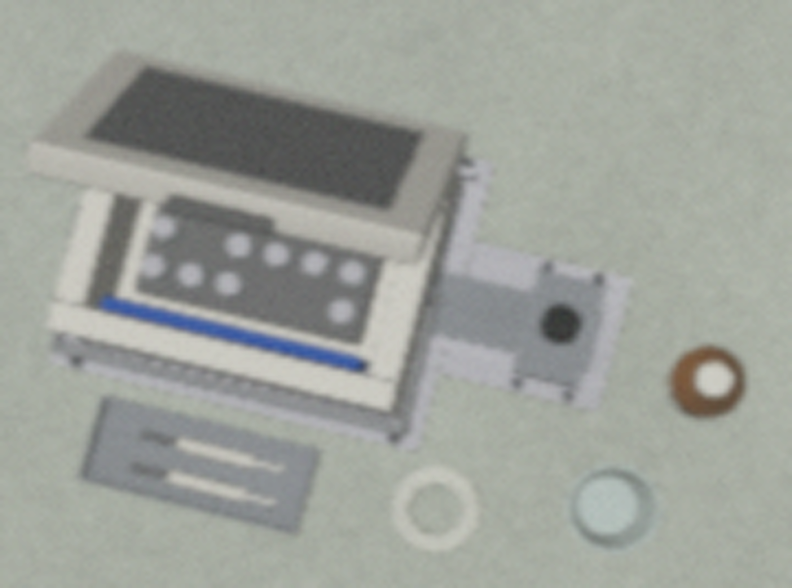

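View pics/sz.png

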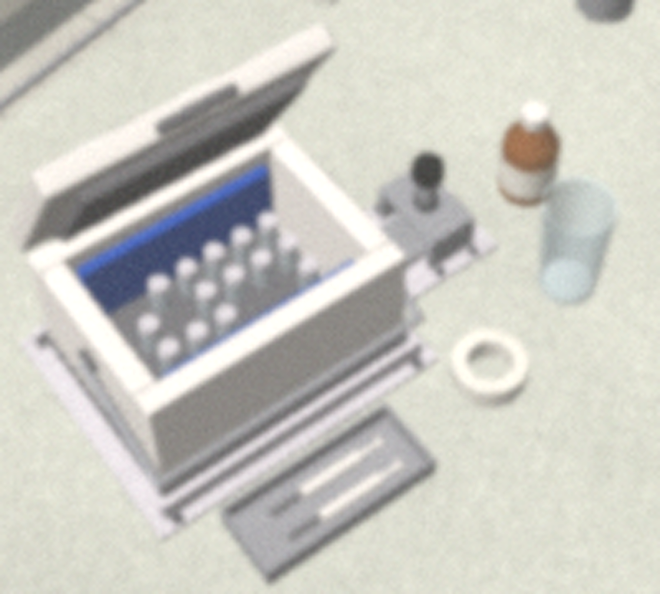

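Run:
```python
from h import *
c=np.load('pics/top0.npz'); P=pts(c)
m=np.zeros((400,640),np.uint8); cv2.fillPoly(m,[np.array([[243,148],[304,163],[298,176],[233,161]])],1)
q=P[m>0]; q=q[~np.isnan(q[:,0])]
for _ in range(3):
    ce=np.median(q,0); ce=q.mean(0); n=np.linalg.svd(q-ce)[2][2]; n*=np.sign(n[2]); r=(q-ce)@n; q=q[abs(r)<2.5*r.std()+.1]
print(len(q),ce,n,r.std()); 
# outward normal tilts toward +x dock
yaw=np.arctan2(n[1],n[0]); print('yaw n',np.degrees(yaw),'open',np.arccos(n[2]))
# rim ray-plane: white pixels on z=144
R=c['pose'][:3,:3];o=c['pose'][:3,3]
def ray(u,v,z):
    d=R@np.array([(u-c['cx'])/c['fx'],-(v-c['cy'])/c['fy'],-1]); return o+d*(z-o[2])/d[2]
zz=lambda a,b:(a/4.4+210,b/4.2+130)
for a,b in [(50,310),(395,395)]: print('rim edge top front',ray(*zz(a,b),144))
for a,b in [(560,323)]: print('knob',ray(*zz(a,b),104))
for nme,a,b,z in [('bottle',714,380,110),('tumbler',612,508,115),('tape',435,508,25),('lidcornerL',30,145,320),('lidcornerR',425,235,320)]: print(nme,ray(*zz(a,b),z))
K=ray(*zz(560,323),104)
cs=np.load('pics/scene0.npz');R2=cs['pose'][:3,:3];o2=cs['pose'][:3,3]
d=R2@np.array([(329.2-cs['cx'])/cs['fx'],-(201.5-cs['cy'])/cs['fy'],-1]);print('knob scene',o2+d*(98-o2[2])/d[2])
```

```text
995 [665.06262118 101.10241287 243.22346925] [ 0.83117334 -0.22137588  0.51004274] 1.189970604785399
yaw n -14.914017046698456 open 1.0355618438048444
rim edge top front [552.03338637 259.97402503 144.        ]
rim edge top front [486.7121348   18.63783653 144.        ]
knob [540.59081878 -98.36989247 104.        ]
bottle [ 496.14239874 -207.53772107  110.        ]
tumbler [ 401.89806569 -132.93813951  115.        ]
tape [401.1641668   -4.63163032  25.        ]
lidcornerL [647.52356691 236.09642385 320.        ]
lidcornerR [585.33531396  -9.71694014 320.        ]
knob scene [537.15379598 -95.23924512  98.        ]
```

```bash
cat >> h.py <<'E'
from scipy.spatial.transform import Rotation as Ro
import json,os
def R_of(s): return Ro.from_euler('xyz',s['tcp_rot'],degrees=True).as_matrix()
Cd=np.array([600.,119.]);yw=np.radians(-15);ex=np.array([np.cos(yw),np.sin(yw)]);ey=np.array([-ex[1],ex[0]])
def W(x,y,z): return np.array([*(Cd+x*ex+y*ey),z])
def rows(R0,p0,plist):
    return [np.round(R0.T@(np.array(p)-p0)/1000,4).tolist() for p in plist]
E
python3 - <<'E'
from h import *
s=robot.state();R=R_of(s);print(R.round(3))
print('dock ex',ex,'ey',ey)
for th in(1.035,):
  for a in (175,):
    print(W(97-a*np.cos(th)+24.5*np.sin(th),0,144+a*np.sin(th)+24.5*np.cos(th)))
E
```

```text
[[-0.     0.297 -0.955]
 [ 0.001 -0.955 -0.297]
 [-1.    -0.002 -0.   ]]
dock ex [ 0.96592583 -0.25881905] ey [0.25881905 0.96592583]
[627.74582286 111.56552917 306.98379773]
```

{"op": "move_arm", "data": {"series": [[[-0.04,0,0,0,0,0],[-0.08,0,0,0,0,0],[-0.12,0,0,0,0,0],[-0.15,-0.01,-0.015,0,0,0],[-0.1777,-0.03,-0.043,-0.05,0,0],[-0.1777,-0.052,-0.076,-0.15,0,0],[-0.1777,-0.074,-0.108,-0.25,0,0],[-0.1777,-0.096,-0.14,-0.35,0,0],[-0.1777,-0.118,-0.172,-0.45,0,0],[-0.1777,-0.14,-0.204,-0.55,0,0],[-0.1777,-0.162,-0.236,-0.65,0,0],[-0.1777,-0.184,-0.268,-0.75,0,0],[-0.1777,-0.206,-0.3,-0.85,0,0],[-0.1777,-0.228,-0.332,-0.95,0,0],[-0.1777,-0.25,-0.363,-1.007,0,0],[-0.1777,-0.272,-0.394,-1.007,0,0],[-0.1777,-0.294,-0.425,-1.007,0,0],[-0.1777,-0.316,-0.457,-1.007,0,0],[-0.1777,-0.338,-0.489,-1.007,0,0],[-0.1777,-0.36,-0.521,-1.007,0,0]]], "jaw": 0, "force": 80}}

```text
time_s: 1.77
ee_pos: [562.1, -48.6, 419.6]
tcp_rot: [-62.5, 90.0, -167.5]
contact_force: [-0.3, -0.5, 0.1]
finger_gap: -0.3
```

{"op": "move_arm", "data": {"series": [[[0,0.015,-0.035,0,0,0],[0,0.03,-0.07,0,0,0],[0,0.044,-0.104,0,0,0],[0,0.058,-0.138,0,0,0],[0.01,0.0736,-0.1737,0,0,0],[0.045,0.0736,-0.1737,0,0,0],[0.08,0.0736,-0.1737,0,0,0],[0.094,0.0736,-0.1737,0,0,0],[0.094,0.0736,-0.1737,0,0,0],[0.094,0.0736,-0.1737,0,0,0]]]}}

```text
time_s: 2.6
ee_pos: [677.3, 98.3, 325.2]
tcp_rot: [-65.3, 89.9, -170.3]
contact_force: [-0.7, 0.1, 0.1]
finger_gap: 0.2
```

Run:
```python
from h import *
s=robot.state();print(s['ee_pos'],R_of(s).round(3),s['qpos'].round(1),s['contact_force'])
c=cap('scene','s1');cv2.imwrite('pics/s1z.png',cv2.resize(c['frame'][100:330,180:440],None,fx=2.6,fy=2.6,interpolation=cv2.INTER_CUBIC))
```

```text
[677.30624727  98.29920761 325.18484526] [[-0.002  0.966 -0.259]
 [-0.    -0.259 -0.966]
 [-1.    -0.002  0.001]] [ 7.3 27.  64.4 -0.  88.8 22.3] [-0.68293653  0.1470514   0.09473472]
```

View pics/s1z.png

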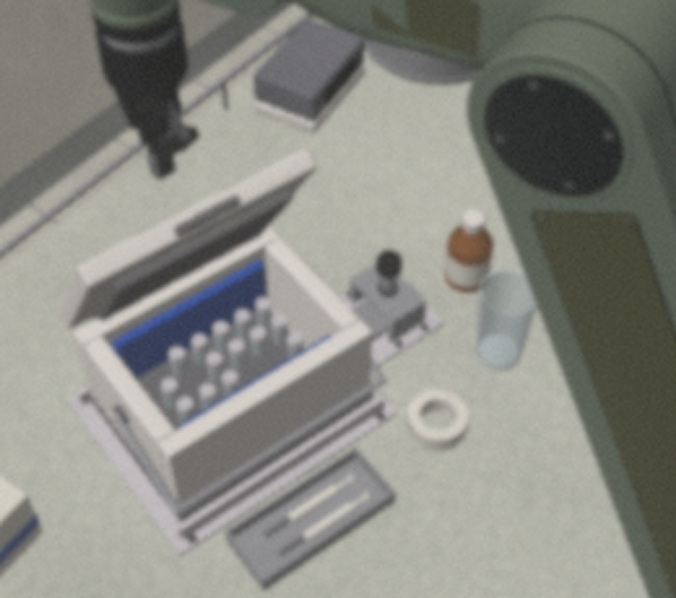

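Run:
```python
from h import *
for th in [1.1,1.05,1,.95,.9,.85,.8,.75,.7,.65,.6,.55,.5,.45,.4,.35,.3,.25,.2,.15,.1,.05,0]:
  s,c=np.sin(th),np.cos(th); X=97-175*c+24.5*s+14.5; Z=144+175*s+24.5*c+11
  print(th,round((326-Z)/1000,3),round((X-80)/1000,3))
```

```text
1.1 0.004 -0.026
1.05 0.007 -0.034
1 0.011 -0.042
0.95 0.014 -0.05
0.9 0.019 -0.058
0.85 0.023 -0.066
0.8 0.028 -0.073
0.75 0.034 -0.08
0.7 0.04 -0.087
0.65 0.046 -0.093
0.6 0.052 -0.099
0.55 0.059 -0.105
0.5 0.066 -0.11
0.45 0.073 -0.115
0.4 0.08 -0.12
0.35 0.088 -0.124
0.3 0.096 -0.128
0.25 0.104 -0.132
0.2 0.112 -0.135
0.15 0.121 -0.138
0.1 0.129 -0.14
0.05 0.138 -0.142
0 0.146 -0.144
```

{"op": "move_arm", "data": {"series": [[[0.004,-0.013,0,0,0,0],[0.004,-0.026,0,0,0,0],[0.007,-0.034,0,0,0,0],[0.011,-0.042,0,0,0,0],[0.014,-0.05,0,0,0,0],[0.019,-0.058,0,0,0,0],[0.023,-0.066,0,0,0,0],[0.028,-0.073,0,0,0,0],[0.034,-0.08,0,0,0,0],[0.04,-0.087,0,0,0,0],[0.046,-0.093,0,0,0,0],[0.052,-0.099,0,0,0,0]]]}}

```text
time_s: 3.65
ee_pos: [582.5, 124.0, 276.3]
tcp_rot: [115.6, 89.7, 10.5]
contact_force: [0.1, -0.3, 2.2]
finger_gap: 0.1
```

Run:
```python
from h import *
s=robot.state();print(s['ee_pos'],s['contact_force'])
c=cap('scene','s2');cv2.imwrite('pics/s2z.png',cv2.resize(c['frame'][100:330,180:440],None,fx=2.6,fy=2.6,interpolation=cv2.INTER_CUBIC))
```

```text
[582.5248306  124.02685403 276.2572322 ] [ 0.0962114  -0.31480966  2.2126377 ]
```

View pics/s2z.png

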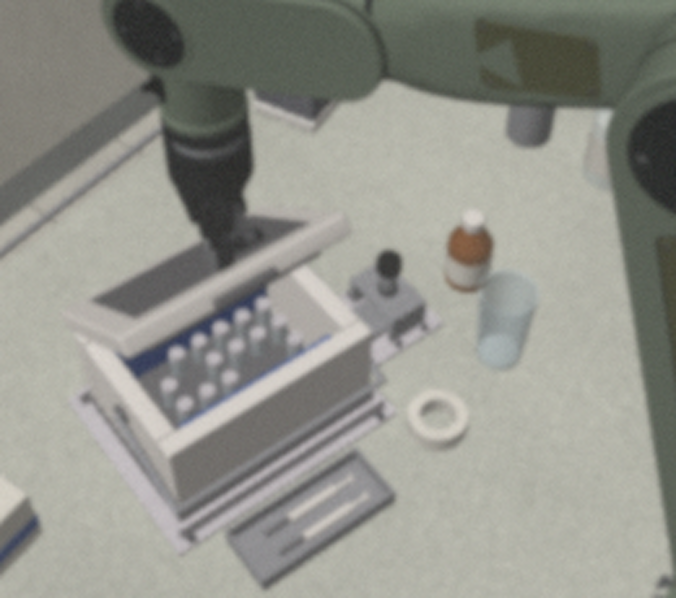

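The lid is following the fingertip, which sits just behind the free edge at about (225,265) in the zoom. I'll continue down the arc.

{"op": "move_arm", "data": {"series": [[[0.007,-0.006,0,0,0,0],[0.014,-0.011,0,0,0,0],[0.021,-0.016,0,0,0,0],[0.028,-0.021,0,0,0,0],[0.036,-0.025,0,0,0,0],[0.044,-0.029,0,0,0,0],[0.052,-0.033,0,0,0,0],[0.06,-0.036,0,0,0,0],[0.069,-0.039,0,0,0,0],[0.077,-0.041,0,0,0,0],[0.082,-0.042,0,0,0,0],[0.086,-0.043,0,0,0,0],[0.09,-0.044,0,0,0,0],[0.092,-0.045,0,0,0,0],[0.092,-0.045,0,0,0,0]]]}}

```text
time_s: 4.95
ee_pos: [538.3, 135.5, 181.6]
tcp_rot: [-17.9, 90.0, -122.9]
contact_force: [-0.2, -0.2, 0.4]
finger_gap: 0.1
```

Run:
```python
from h import *
s=robot.state();print(s['ee_pos'],s['contact_force'])
c=cap('scene','s3');cv2.imwrite('pics/s3z.png',cv2.resize(c['frame'][100:330,180:440],None,fx=2.6,fy=2.6,interpolation=cv2.INTER_CUBIC))
```

```text
[538.31738654 135.47917188 181.57030248] [-0.17800742 -0.19978732  0.39020499]
```

View pics/s3z.png

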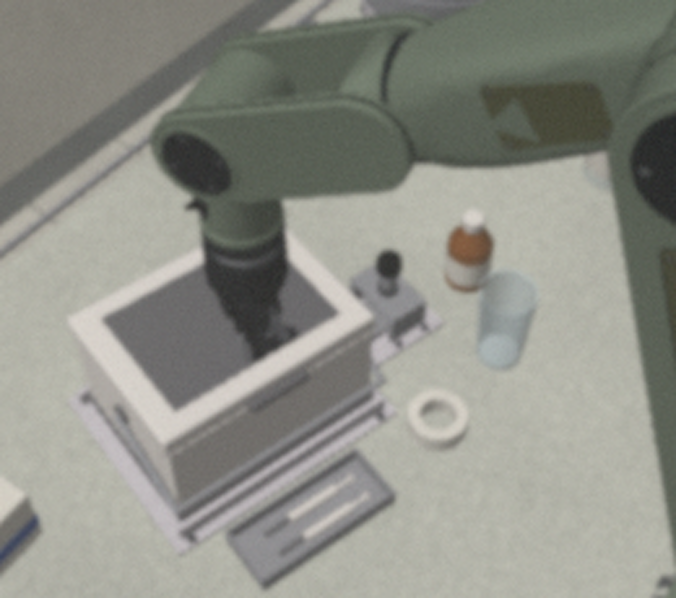

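The lid looks nearly flat. I'll press in small steps until the rim pushes back.

{"op": "move_arm", "data": {"series": [[[0.001,0,0,0,0,0],[0.002,0,0,0,0,0],[0.003,0,0,0,0,0],[0.003,0,0,0,0,0]]]}}

```text
time_s: 5.33
ee_pos: [538.5, 135.6, 179.5]
tcp_rot: [120.0, 90.0, 15.0]
contact_force: [-1.7, -0.2, 3.2]
finger_gap: -0.1
```

{"op": "move_arm", "data": {"series": [[[0.001,0,0,0,0,0],[0.002,0,0,0,0,0],[0.002,0,0,0,0,0],[0.002,0,0,0,0,0]]]}}

```text
time_s: 5.67
ee_pos: [538.5, 135.6, 179.4]
tcp_rot: [117.3, 89.9, 12.3]
contact_force: [-5.5, -0.5, 13.4]
finger_gap: -0.1
```

{"op": "move_arm", "data": {"series": [[[-0.02,0,0,0,0,0],[-0.05,0,0,0,0,0],[-0.05,0.01,0.036,0,0,0],[-0.05,0.02,0.072,0,0,0],[-0.05,0.03,0.108,0,0,0],[-0.05,0.04,0.144,0,0,0],[-0.05,0.05,0.18,0,0,0],[-0.05,0.0625,0.215,0,0,0],[-0.05,0.0625,0.2245,0,0,0],[-0.05,0.0625,0.2245,0,0,0],[-0.05,0.0625,0.2245,0,0,0]]], "jaw": 0.07}}

```text
time_s: 6.58
ee_pos: [540.4, -97.4, 226.7]
tcp_rot: [-138.2, 89.9, 116.7]
contact_force: [-0.3, 0.5, 0.4]
finger_gap: 70.5
```

Run:
```python
from h import *
s=robot.state();print(s['ee_pos'],s['contact_force'],s['finger_gap'])
c=cap('scene','s4');cv2.imwrite('pics/s4z.png',cv2.resize(c['frame'][100:330,180:440],None,fx=2.6,fy=2.6,interpolation=cv2.INTER_CUBIC))
P=pts(c); 
for a,b in [(130,330),(300,280),(170,420),(240,370),(250,290)]:
  u,v=int(a/2.6+180),int(b/2.6+100); print(a,b,np.nanmedian(P[v-1:v+2,u-1:u+2].reshape(-1,3),0).round(1))
c=cap('top','t4');cv2.imwrite('pics/t4z.png',cv2.resize(c['frame'][130:270,210:390],None,fx=4.2,fy=4.2,interpolation=cv2.INTER_CUBIC))
```

```text
[540.37792582 -97.35831963 226.7382724 ] [-0.30913556  0.49938843  0.44564001] 70.48950916860183
130 330 [660.3 185.4 167.9]
300 280 [566.4  27.7 167.5]
170 420 [553.8 240.6 166.8]
240 370 [538.8 156.3 167.3]
250 290 [598.6  71.  168.3]
```

View pics/s4z.png

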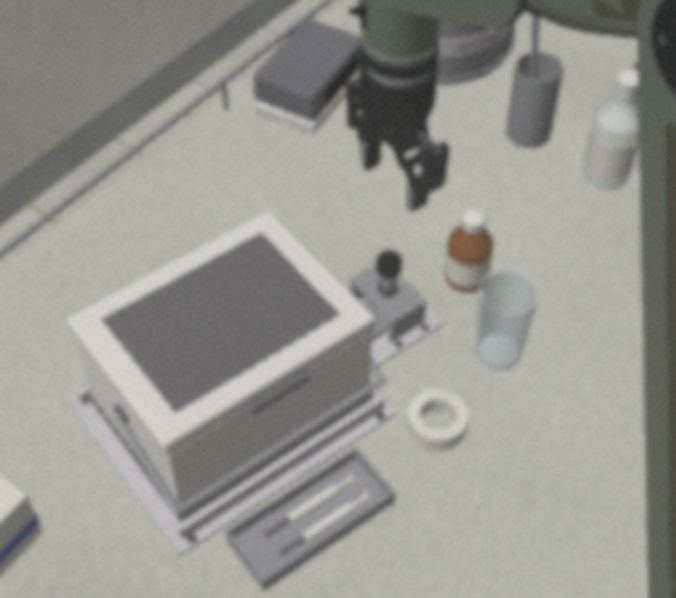

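View pics/t4z.png

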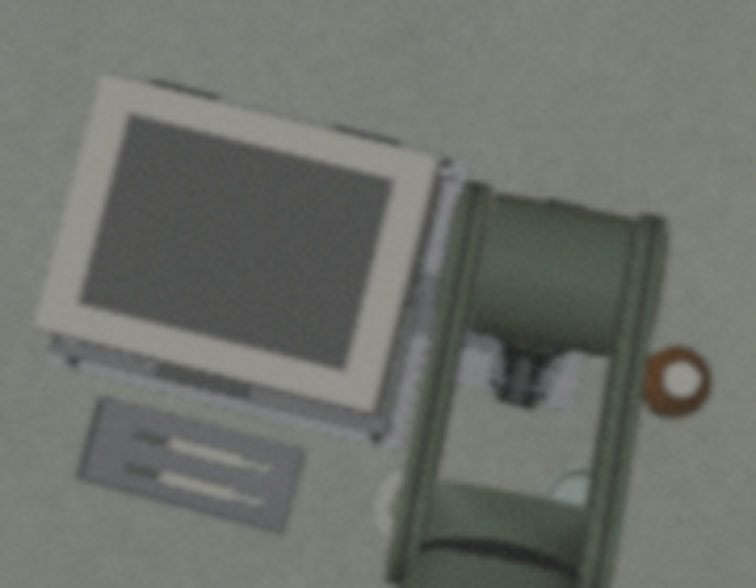

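{"op": "move_arm", "data": {"series": [[[0.035,0,0,0,0,0],[0.07,0,0,0,0,0],[0.1,0,0,0,0,0],[0.12,0,0,0,0,0],[0.135,0,0,0,0,0],[0.14,0,0,0,0,0],[0.14,0,0,0,0,0],[0.14,0,0,0,0,0]]]}}

```text
time_s: 7.35
ee_pos: [541.2, -96.6, 87.6]
tcp_rot: [96.6, 89.9, -8.3]
contact_force: [0.4, -0.4, 0.4]
finger_gap: 69.8
```

Run:
```python
from h import *
s=robot.state();print(s['ee_pos'],s['contact_force'],s['finger_gap'])
c=cap('scene','s5');cv2.imwrite('pics/s5z.png',cv2.resize(c['frame'][150:270,270:400],None,fx=5,fy=5,interpolation=cv2.INTER_CUBIC))
```

```text
[541.22806859 -96.6404588   87.64358692] [ 0.37513335 -0.39018773  0.40595012] 69.84860018016862
```

View pics/s5z.png

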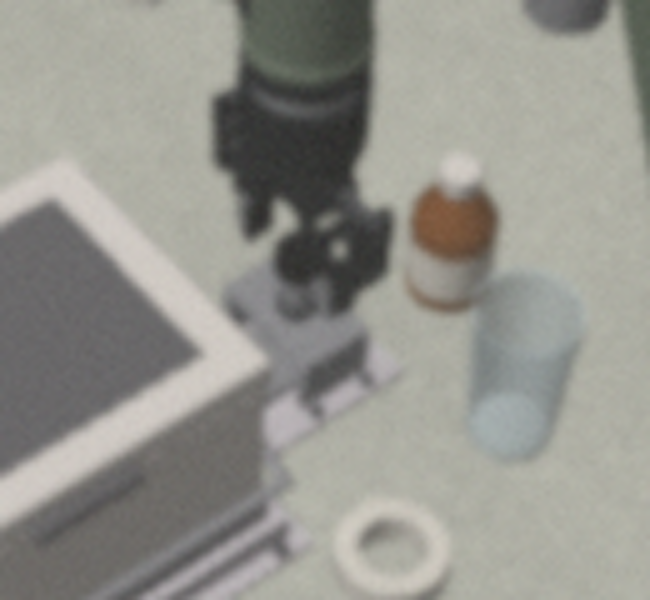

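The knob is between the open fingers, at about (300,260) in the zoom, with no contact. I'll close on it.

{"op": "move_arm", "data": {"series": [[[0,0,0,0,0,0],[0,0,0,0,0,0],[0,0,0,0,0,0],[0,0,0,0,0,0],[0,0,0,0,0,0],[0,0,0,0,0,0],[0,0,0,0,0,0],[0,0,0,0,0,0]]], "jaw": 0, "force": 80}}

```text
time_s: 8.07
ee_pos: [541.9, -97.8, 88.3]
tcp_rot: [93.1, 89.8, -11.9]
contact_force: [1.9, 0.4, 5.9]
finger_gap: 27.8
```

{"op": "move_arm", "data": {"series": [[[-0.002,0,0,0,0,0],[-0.004,0,0,0,0,0],[-0.006,0,0,0,0,0],[-0.008,0,0,0,0,0],[-0.01,0,0,0,0,0],[-0.01,0,0,0,0,0],[-0.01,0,0,0,0,0]]]}}

```text
time_s: 8.65
ee_pos: [541.8, -97.7, 96.2]
tcp_rot: [92.1, 89.9, -12.9]
contact_force: [5.4, -2.0, -9.6]
finger_gap: 27.9
```

{"op": "move_arm", "data": {"series": [[[-0.002,0,0,0,0,0],[-0.004,0,0,0,0,0],[-0.006,0,0,0,0,0],[-0.007,0,0,0,0,0],[-0.007,0,0,0,0,0],[-0.007,0,0,0,0,0]]]}}

```text
time_s: 9.15
ee_pos: [541.8, -97.8, 102.8]
tcp_rot: [91.7, 89.9, -13.4]
contact_force: [6.1, -1.0, -11.3]
finger_gap: 27.8
```

Run:
```python
from h import *
s=robot.state();print(s['ee_pos'],s['contact_force'],s['finger_gap'])
c=cap('scene','s6');cv2.imwrite('pics/s6z.png',cv2.resize(c['frame'][150:270,270:400],None,fx=5,fy=5,interpolation=cv2.INTER_CUBIC))
```

```text
[541.75971698 -97.77642674 102.79468152] [  6.05127563  -1.01825093 -11.31874241] 27.77231555215232
```

View pics/s6z.png

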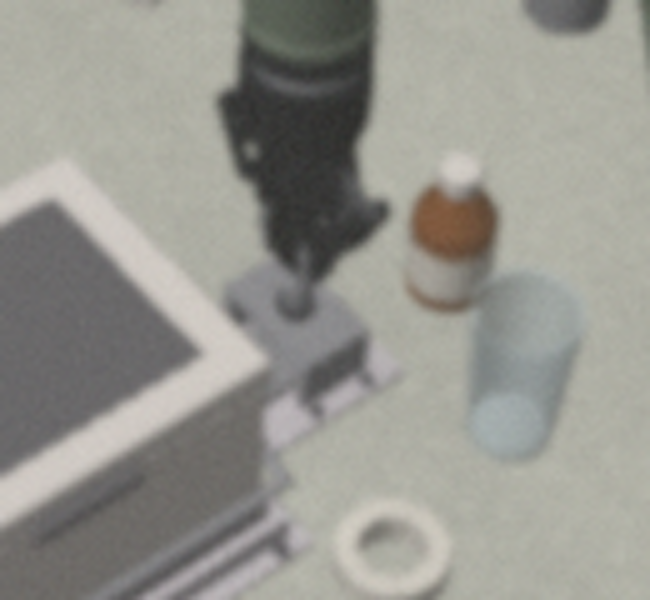

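{"op": "move_arm", "data": {"series": [[[-0.001,0,0,0,0,0],[-0.002,0,0,0,0,0],[-0.0025,0,0,0,0,0],[-0.0025,0,0,0,0,0],[-0.0025,0,0,0,0,0]]]}}

```text
time_s: 9.62
ee_pos: [541.7, -97.8, 104.4]
tcp_rot: [91.2, 89.9, -13.8]
contact_force: [8.3, -1.3, -16.0]
finger_gap: 27.9
```

{"op": "move_arm", "data": {"series": [[[0,0,0,0,0,0],[0,0,0,0,0,0],[0,0,0,0,0,0],[0,0,0,0,0,0],[0,0,0,0,0,0],[0,0,0,0,0,0],[0,0,0,0,0,0],[0,0,0,0,0,0]]]}}

```text
time_s: 10.28
ee_pos: [541.7, -97.8, 104.5]
tcp_rot: [91.2, 89.9, -13.8]
contact_force: [7.8, -1.5, -16.3]
finger_gap: 27.8
```

Run:
```python
from h import *
c=cap('scene','s7');cv2.imwrite('pics/s7z.png',cv2.resize(c['frame'][100:330,180:440],None,fx=2.6,fy=2.6,interpolation=cv2.INTER_CUBIC))
P=pts(c)
for a,b in [(130,330),(300,280),(170,420),(240,370)]:
  u,v=int(a/2.6+180),int(b/2.6+100); print(np.nanmedian(P[v-1:v+2,u-1:u+2].reshape(-1,3),0).round(1))
```

```text
[660.3 185.4 166.2]
[566.1  28.8 167.9]
[553.  241.5 167.2]
[539.3 157.1 167.4]
```

View pics/s7z.png

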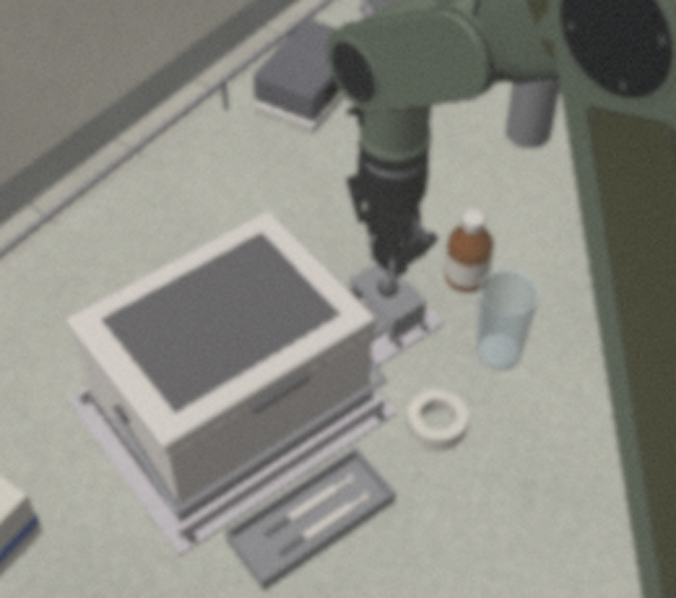

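The hold is steady: the lid is flat, the knob is up at about (390,265), and the bystanders are where they were. I'm handing in.

Run:
```python
from h import *
print(robot.close_job()); s=robot.state(); print(s['time_s'],s['ee_pos'],s['contact_force'],s['finger_gap'])
```

```text
the job is handed in; nothing more can be done
None
the job is handed in; nothing more can be done
```

The lid is closed and the gripper is holding the locking pin up against its stop. I handed the job in at about 10.3 s; no verdict was reported.

- **Lid:** I lowered it along its arc with the closed fingertips, then pressed it down with about 13 N. The arm stopped moving with the fingertips at 168.4 mm. In the last depth image the lid's upper face reads 166–168 mm at four points, where a closed lid should be about 168 mm.
- **Locking pin:** I gripped the knob with 80 N and pulled it straight up about 16 mm. At the end the gripper felt 16 N of downward pull, more than the 11 N spring, so the pin is against its stop. Position and force stayed steady over a 0.7 s hold.
- **Bystanders:** the bottle, tumbler, tape roll and tray look unmoved in the last picture. The arm partly hid the forceps jar and the sanitiser, and I did not check the syringe carton closely, but the arm stayed away from all three.
- **Small disagreements:** the finger opening read 27.8 mm on the 30 mm knob. There was also a steady sideways force of about 8 N in the hold, probably from gripping 1–2 mm off centre. Neither affected the hold.
- **Not checked:** I could not read the state after hand-in, so the final second itself is unconfirmed.

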